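# Push the cake stand into the cabinet and slide the glass door shut

### The arm

A 6-joint arm with a two-finger parallel gripper is mounted at the origin on the work surface. World frame = base frame: x ahead of the robot, y to its left, z up, the work surface at z = 0. Lengths are in mm, angles in rad, forces in N, time in s.
With the tool pointing down it reaches from about 350 to 875 mm from the base axis. Payload 4.2 kg.
Tool frame: the origin (TCP) lies between the finger pads; the fingertips stand 25 mm ahead of it and the grasp point (between the pads) lies 6 mm ahead of it; z points along the fingers, y is the line along which they close (so a half turn about z gives the same grasp; the last joint's range is limited). The gripper opens to 85 mm and grips with 20 to 120 N. Pads are 22 mm wide; open, the fingers measure 114 mm over their backs; the gripper's body (76 mm by 85 mm) begins 54 mm behind the grasp point. The pads swing forward as they close: fully open they stand 13 mm farther back than shut.
Start: joints at [1.363, 0.385, 0.008, 0, -1.194, -0.259], TCP at [281.236, 558.127, 229.612] pointing down, gripper open.
Joint ranges: [-3.14, 3.14], [-1.21, 2.06], [-1.07, 1.41], [-3.16, 2.05], [-2.99, -0.16], [-3.1, 3.1]. Speed limits (rad/s): [2.79, 2.79, 3.14, 3.14, 3.14, 3.14].

### API

Orientations are given as a unit quaternion [x, y, z, w].
In Python, from bench import read_state, get_image, job_done gives the robot as it stands.
- The arm moves only by the tool play_rows, never from a script. Its argument "series" is a list of rows, each a list of 6 numbers: the shift along the world's x, y, z in mm, then the turn, a rotation vector about the world's x, y, z in units of 6 degrees (1.0 is 6 degrees). A call has 1 to 20 rows; each row shifts and turns the commanded pose from where the row before left it; what a row does not reach is not made up. A row lasts 1/12 s, in which the tool goes at most 41.7 mm and 7.16 degrees, less where a joint would pass 70% of its speed; a pose out of reach is approached as far as the arm can. A call is refused whole if a number of a shift passes 41.7 or a number of a turn 1, either way. A call with a gripper value outside its range is refused whole. "gripper" is the opening, from 0 (shut) to 1 (fully open), set as the call begins (left out, the last holds). The fingers move at their own pace and stop on an object; the grip force is fixed at half the most. Time passes only in rows, so rows that do not move let the fingers close. It gives the time, the measured TCP pose, the force, the opening and the grip force at its end, in the units of the state.
- read_state(): the state, without advancing time (a new reading comes with each control period).
- get_image(name): name is "side" or "top"; returns a dict with "image" (480x640x3 uint8, red, green, blue), "fx", "fy", "cx", "cy" (pixels), "eye" and "rotation" of the camera in the world. Camera axes: x right, y down, z forward; pixel columns grow to the right and rows downward; lengths in mm; the calibration is good to about 2 mm. A picture is of the moment at which its call begins. There is no depth.
- job_done(): hands the job in; it is judged then, once.
The state is a dict: "clock": time; "joints": joint angles; "joint_vel": joint speeds; "joint_efforts": joint torques, N m; "position": TCP position; "ee_rot": TCP orientation; "contact_force": force on the tool from outside, world axes, zero at the start; "wrist_torque": the same for the moment, N m; "gripper_width": finger opening in mm; "grasp_force": force on a finger pad.
Only numpy, scipy, OpenCV 4.12 (cv2) and the standard library are available. Lean on these libraries where they do the work, as an engineer would, in place of code of your own. Each camera call takes 0.05 s, during which the arm holds its last target. There are 200 camera calls.

### The job

Put the cake stand away by pushing only: push it along the slab through the open doorway of the low glass cabinet until it rests against the cabinet's back board, then push the sliding glass door fully shut in front of it. Never lift, carry or tip the stand, and leave the cupcake towers, cookie press, spoon crock and biscuit cutter where they are.

Things in the scene. Friction and masses are not known exactly. Their poses are not given: they have to be found in the camera images.
- cake_stand: Loose white ceramic cake stand, blue bands on its plate, 0.5 to 0.9 kg, upright on the slab before the doorway. Origin: centre of its underside, z up. Round: foot 124 mm across, 10 mm high, waist 64 mm, plate 140 mm across whose upright outer rim runs from 48 to 75 mm above the slab (the top). Fingers meet the rim first. A push of about 3 to 10 N at the rim slides it without tipping.
- cabinet: Fixed low cabinet, pale wood and glass, 524 mm wide, open on top, all walls 100 mm high. Origin: on the slab, mid-width, in the plane of the door's front face. x points into it (away from the robot), y left along its front; may be yawed slightly. Partition at y = 0. Left half (y 5 to 250 mm): the bay with the doorway. Right half: fixed glass pane in front, at x 12 to 18 mm.
- stand_home (a point): Point on the slab mid-bay, at cabinet x = 85, y = 128 mm: the cake stand's origin when its rim touches the back board (inner face at x = 155 mm). Sideways the stand may be anywhere in the bay. The bay has no floor or sill: the stand slides on the slab.
- glass_door (a joint): Sliding glass door, aluminium edging, 250 mm wide, 6 mm thick (cabinet x 0 to 6 mm), top at 100 mm. 0 = fully shut (covers the doorway, cabinet y 0 to 250 mm); the value is how far it is slid open towards cabinet -y, in m, to 0.245 (end stop), in front of the fixed pane. Starts at 0.215 to 0.245. Needs about 1.5 N plus some damping, stays where left, stops dead at 0.
- door_pull (a point): Centre of the wooden pull on the door's front: a brown block 92 mm along cabinet y, standing 25 mm out, from 38 to 100 mm above the slab; this point is 69 mm up, 12.5 mm before the door's front face. Moves with the door; at cabinet y = 60 mm when shut. Pushing its right-hand end (cabinet -y side) towards cabinet +y shuts the door.
- cupcake_towers: Bystander: loose stack of three plastic tiers (yellow, red, green), 100 mm across, 100 mm high, in the cabinet's right half. Origin under its centre.
- cookie_press: Bystander: loose upright metal cookie press with a plunger, foot 72 mm across, 188 mm high, right of the cabinet. Origin under its centre.
- spoon_crock: Bystander: loose terracotta crock 96 mm across, 130 mm high, with three wooden spoons reaching to about 270 mm, left of the cabinet. Origin under its centre.
- biscuit_cutter: Bystander: loose steel ring 60 mm across and 30 mm high on the slab, in front of the cabinet's right half. Origin under its centre.
Not all that is in view belongs to the job. What is meant by the cake_stand is not brown or orange, and is the smaller of those in its own colour.

How it is judged:
By the outcome, as a careful person would: the job done as asked, in the order asked, and still so for the second after the job is handed in, with the robot touching nothing.
It also fails if it takes over 56 s, if anything falls off the work surface, if the arm or the gripper's body presses on something with over 40 N, if the wrist force passes 120 N, or if a joint passes its speed limit or range.

## Working session

There is one attempt and no reset: what is moved stays moved. The work goes in short steps, Python scripts to look and compute and a tool call to move; the robot and the scene stay as the last step left them, time stands still between calls to the robot, and variables do not carry over. Pictures are saved under pics/ and viewed, at most 10 in all, crops included, and the job is handed in when it is done.

Besides the shell and the picture viewer there is one more tool, called after ">>>" as name(argument=value, ...), one argument or row to a line, values as JSON. play_rows: Moves the arm, as the interface text tells. Its arguments: {"type":"object","properties":{"series":{"type":"array","items":{"type":"array","items":{"type":"number"}}},"gripper":{"type":"number"}},"required":["series"]}

```bash
mkdir -p pics; cat > h.py <<'E'
import numpy as np, cv2
from bench import read_state, get_image, job_done
def snap(name,fn):
    d=get_image(name); cv2.imwrite('pics/'+fn,d['image'][:,:,::-1]); np.save('pics/'+name+'.npy',d,allow_pickle=True); return d
def load(name): return np.load('pics/'+name+'.npy',allow_pickle=True).item()
def ray(d,u,v,z):
    r=np.array(d['rotation'])@np.array([(u-d['cx'])/d['fx'],(v-d['cy'])/d['fy'],1.]); e=np.array(d['eye'])
    return np.round(e+r*(z-e[2])/r[2],1)
def proj(d,p):
    c=np.array(d['rotation']).T@(np.array(p,float)-np.array(d['eye'])); return np.round([c[0]/c[2]*d['fx']+d['cx'],c[1]/c[2]*d['fy']+d['cy']],1)
E
python3 - <<'E'
from h import *
for n in('top','side'):
    d=snap(n,n+'0.png'); print(n,np.round(d['eye']),np.round(d['rotation'],3).tolist(),d['fx'],d['cx'],d['cy'])
print(read_state())
E
```

```text
top [ 222.   15. 1380.] [0.715, -0.693, 0.072, -0.054] 512.1180503558102 322.71292797063046 236.37711953048074
side [ 458. -821.  901.] [0.923, -0.016, -0.003, -0.385] 482.25366856919584 319.99502219678675 240.23204434253742
{'clock': 0.1, 'joints': array([ 1.36260791e+00,  3.85476205e-01,  6.74438068e-03, -3.86804228e-04,
       -1.19395713e+00, -2.58587543e-01]), 'joint_vel': array([ 0.00050477, -0.00060235,  0.00229909,  0.00064425,  0.00114995,
        0.00192071]), 'joint_efforts': array([-1.07019299e-03, -3.93322098e+01,  1.88928473e+01,  4.19793114e+00,
       -2.60635519e-03,  3.21151127e-06]), 'position': array([281.02601803, 557.6793442 , 228.63310134]), 'ee_rot': array([ 9.72871472e-01, -2.31344270e-01, -1.55862925e-04,  9.50541083e-04]), 'contact_force': array([-1.00914124, -0.18227885, -0.11743194]), 'wrist_torque': array([-4.08727515e-02,  6.23841025e-05,  1.89971914e-03]), 'grasp_force': 0.0, 'gripper_width': 85.23170582689252}
```

View pics/top0.png

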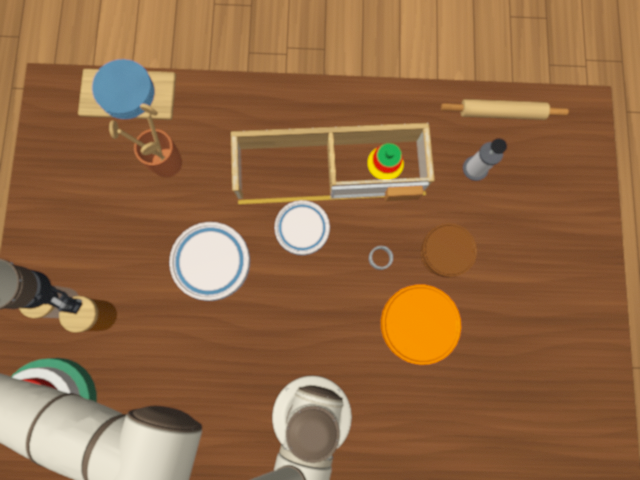

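View pics/side0.png

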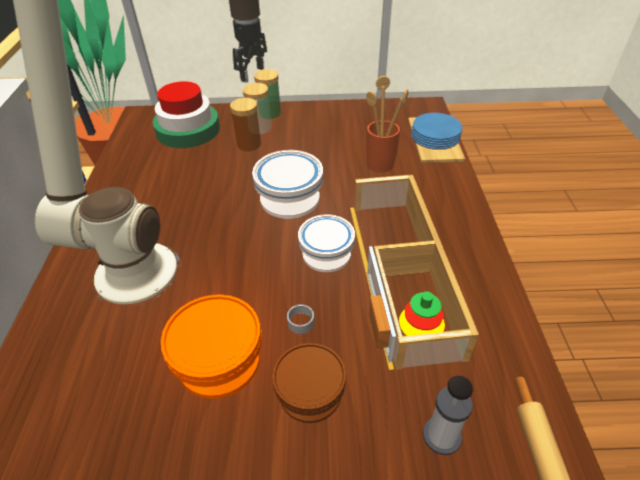

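The top view shows the small white stand at about (302,228) and the big white decoy at (209,261). The cabinet spans (232,130)–(433,200), with the doorway on its left and the door and brown pull at (406,192). The cutter is at (381,257), the press at (480,165) and the crock at (153,148).

```bash
python3 - <<'E'
from h import *
d=load('top'); im=d['image']
c=im[110:270,220:450]; cv2.imwrite('pics/c1.png',cv2.resize(c,None,fx=3.4,fy=3.4,interpolation=cv2.INTER_CUBIC)[:,:,::-1])
h=cv2.cvtColor(im,cv2.COLOR_RGB2HSV)
w=((h[...,1]<60)&(h[...,2]>140)|((h[...,0]>95)&(h[...,0]<125)&(h[...,1]>60))).astype(np.uint8)
w[:, :265]=0;w[:,340:]=0;w[:195]=0;w[270:]=0
cs,_=cv2.findContours(w,0,2);k=max(cs,key=cv2.contourArea);(u,v),r=cv2.minEnclosingCircle(k);x,y,ww,hh=cv2.boundingRect(k);e=cv2.fitEllipse(k);print(u,v,r,(x,y,ww,hh),e)
p=ray(d,*e[0],75);print('stand',p,ray(d,e[0][0]+e[1][0]/2,e[0][1],75)-p)
E
```

```text
301.6633605957031 227.20791625976562 27.68982696533203 (274, 201, 56, 54) ((301.6650085449219, 227.22036743164062), (53.943511962890625, 54.6862907409668), 92.95637512207031)Traceback (most recent call last):
  File "<stdin>", line 8, in <module>
  File "h.py", line 7, in ray
    r=np.array(d['rotation'])@np.array([(u-d['cx'])/d['fx'],(v-d['cy'])/d['fy'],1.]); e=np.array(d['eye'])
      ~~~~~~~~~~~~~~~~~~~~~~~^~~~~~~~~~~~~~~~~~~~~~~~~~~~~~~~~~~~~~~~~~~~~~~~~~~~~~~
ValueError: matmul: Input operand 1 has a mismatch in its core dimension 0, with gufunc signature (n?,k),(k,m?)->(n?,m?) (size 3 is different from 4)
```

View pics/c1.png

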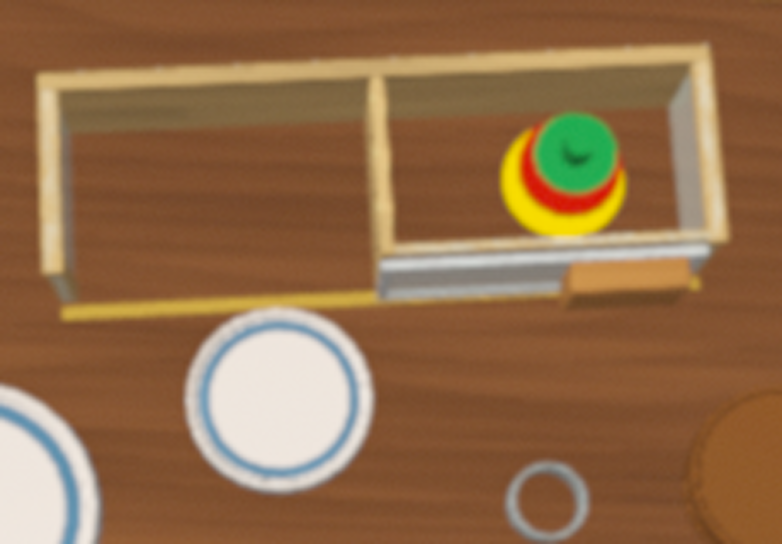

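```bash
cat >> h.py <<'E'
from scipy.spatial.transform import Rotation as R
_np_arr=np.array
def cam(n,fn):
    d=snap(n,fn); return fix(d)
def fix(d):
    q=np.array(d['rotation']); d['rotation']=R.from_quat(q).as_matrix() if q.shape==(4,) else q; return d
E
python3 - <<'E'
from h import *
d=fix(load('top')); s=fix(load('side'))
def c(a,b): return 220+(a+.5)/3.4-.5,110+(b+.5)/3.4-.5
for n,a,b,z in [('BL',37,75,100),('FL',43,273,100),('BR',708,45,100),('FR',727,240,100),('door L top',380,262,100),('door R top',708,246,100),('FL in top',64,270,100),('backin L',62,91,100),('part L back',366,75,100),('part front',387,250,100),('strip L',62,318,0),('strip R',700,290,0),('pull R front',691,283,100),('pull L front',572,291,100),('pull Rback',690,259,100),('cutter',547,502,15)]:
    print(n,ray(d,*c(a,b),z))
p=ray(d,301.66,227.22,75);print('stand',p,ray(d,301.66+27,227.22,75)-p)
print('side check stand',proj(s,p), proj(d,[0,0,0]))
print('press top',ray(d,498,146,188),'base',ray(d,474,172,0),'crock rim',ray(d,153,148,130),'big',ray(d,209,261,100))
E
```

```text
BL [723.1 236.1 100. ]
FL [565.7 222.  100. ]
BR [ 768.6 -284.9  100. ]
FR [ 610.7 -298.4  100. ]
door L top [583.6 -32.5 100. ]
door R top [ 605.4 -283.7  100. ]
FL in top [568.6 206.4 100. ]
backin L [710.8 216.1 100. ]
part L back [733.2 -17.8 100. ]
part front [593.2 -37.6 100. ]
strip L [555.4 220.6   0. ]
strip R [ 597.6 -300.1    0. ]
pull R front [ 575.7 -270.4  100. ]
pull L front [ 566.1 -179.3  100. ]
pull Rback [ 594.6 -269.7  100. ]
cutter [ 415.5 -173.4   15. ]
stand [479.1  41.   75. ] [  2.4 -70.1   0. ]
side check stand [324.9 232.5] [311.3 415.8]
press top [ 677.6 -437.9  188. ] base [ 669.5 -438.4    0. ] crock rim [660.  423.8 130. ] big [380.1 269.1 100. ]
```

>>> play_rows(
  series=[
    [6.5,-32.8,0,0,0,0.33],
    [6.5,-32.8,0,0,0,0.33],
    [6.5,-32.8,0,0,0,0.33],
    [6.5,-32.8,0,0,0,0.33],
    [6.5,-32.8,0,0,0,0.33],
    [6.5,-32.8,0,0,0,0.33],
    [6.5,-32.8,0,0,0,0.33],
    [6.5,-32.8,0,0,0,0.33],
    [6.5,-32.8,0,0,0,0.33],
    [6.5,-32.8,0,0,0,0.33],
    [6.5,-32.8,0,0,0,0.33],
    [6.5,-32.8,0,0,0,0.33],
    [6.5,-32.8,0,0,0,0.33],
    [6.5,-32.8,0,0,0,0.33],
    [6.5,-32.8,0,0,0,0.33],
    [6.5,-32.8,0,0,0,0.33],
    [0,0,0,0,0,0],
    [0,0,0,0,0,0],
  ],
  gripper=1,
)

```text
clock: 1.6
position: [385.0, 31.8, 229.3]
ee_rot: [0.999, 0.041, -0.0, 0.0]
contact_force: [0.3, 0.7, 0.6]
gripper_width: 85.6
grasp_force: 0.0
```

>>> play_rows(
  series=[
    [0,0,-16.5,0,0,0],
    [0,0,-16.5,0,0,0],
    [0,0,-16.5,0,0,0],
    [0,0,-16.5,0,0,0],
    [0,0,-16.5,0,0,0],
    [0,0,-16.5,0,0,0],
    [0,0,-16.5,0,0,0],
    [0,0,-16.5,0,0,0],
    [0,0,-16.5,0,0,0],
    [0,0,-16.5,0,0,0],
    [0,0,0,0,0,0],
    [0,0,0,0,0,0],
  ],
)

```text
clock: 2.6
position: [384.8, 34.0, 64.2]
ee_rot: [0.999, 0.044, -0.001, 0.001]
contact_force: [0.2, -0.3, 0.6]
gripper_width: 85.2
grasp_force: 0.0
```

```bash
python3 - <<'E'
from h import *
d=snap('side','side1.png');cv2.imwrite('pics/c2.png',cv2.resize(d['image'][90:340,180:500],None,fx=2.4,fy=2.4)[:,:,::-1])
E
```

```text
(no output)
```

View pics/c2.png

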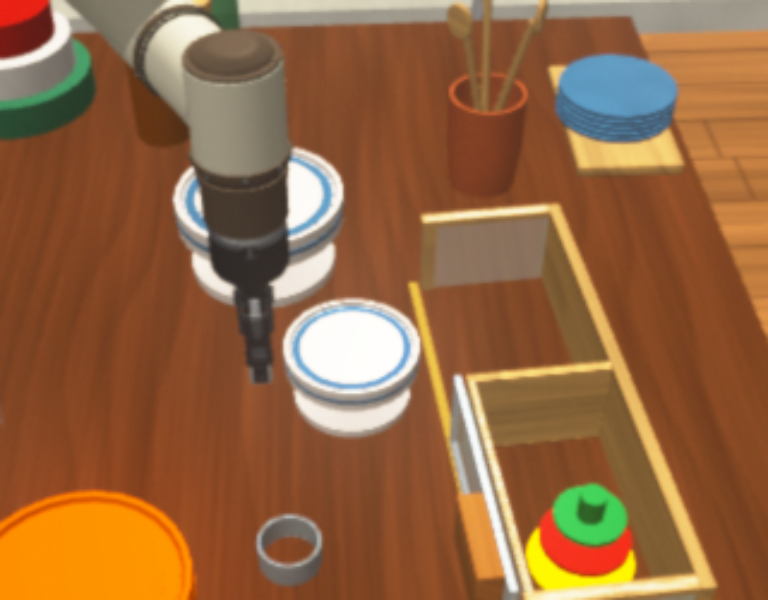

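The gripper stands just behind the stand, with its tips at about (260,380) in the crop. They sit at rim height and nothing is in the way, so I'll start the push.

>>> play_rows(
  series=[
    [5,0.4,0,0,0,0],
    [5,0.4,0,0,0,0],
    [5,0.4,0,0,0,0],
    [5,0.4,0,0,0,0],
    [5,0.4,0,0,0,0],
    [3,0.4,0,0,0,0],
    [3,0.4,0,0,0,0],
    [5,1,0,0,0,0],
    [5,1,0,0,0,0],
    [5,1,0,0,0,0],
    [5,1,0,0,0,0],
    [5,1,0,0,0,0],
    [5,1,0,0,0,0],
    [5,1,0,0,0,0],
    [5,1,0,0,0,0],
    [5,1,0,0,0,0],
    [5,1,0,0,0,0],
    [5,1,0,0,0,0],
    [5,1,0,0,0,0],
  ],
)

```text
clock: 4.23
position: [476.7, 48.2, 64.6]
ee_rot: [0.999, 0.043, -0.0, -0.0]
contact_force: [-0.2, 0.4, 0.0]
gripper_width: 85.4
grasp_force: 0.0
```

```bash
cat >> h.py <<'E'
O=np.array([579.6,-38.9]);A=np.array([[.9962,.0868],[-.0868,.9962]])
def cab(p): return np.round(A@(np.array(p)[:2]-O),1)
E
python3 - <<'E'
from h import *
d=cam('top','top2.png')
im=d['image'];cv2.imwrite('pics/c3.png',cv2.resize(im[110:270,220:450],None,fx=3.4,fy=3.4,interpolation=cv2.INTER_CUBIC)[:,:,::-1])
print(cab(read_state()['position']),read_state()['contact_force'])
E
```

```text
[-93.7  96. ] [ 1.28789335  0.10018863 -0.31793813]
```

View pics/c3.png

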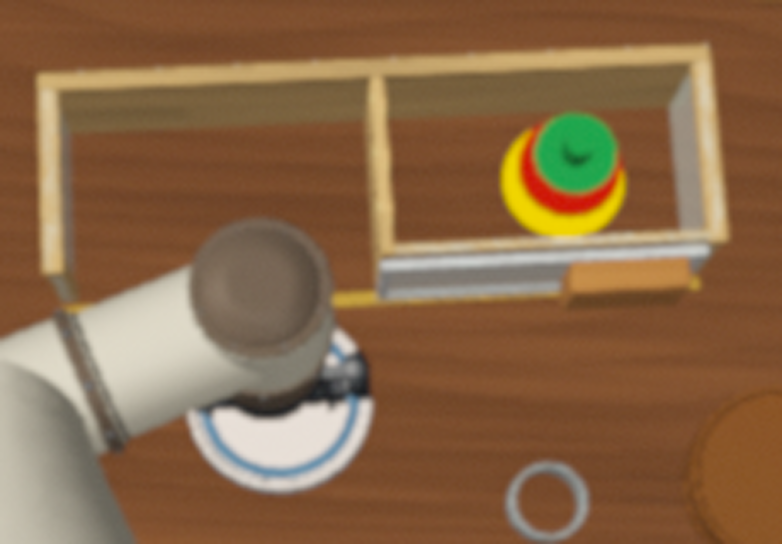

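The stand has not moved: its plate is still at (280,400) in the crop. The fingers seem to have passed over it, so I'll check the height from the side.

```bash
python3 - <<'E'
from h import *
d=cam('side','side2.png');cv2.imwrite('pics/c4.png',cv2.resize(d['image'][150:300,260:420],None,fx=4,fy=4,interpolation=cv2.INTER_CUBIC)[:,:,::-1])
s=read_state();Rm=R.from_quat(s['ee_rot']).as_matrix()
for k in(-50,0,12,25):
  for y in(-50,):
    p=s['position']+Rm@[0,-y,k]; print(k,p.round(),(proj(d,p)-[260,150])*4)
E
```

```text
-50 [481.  -1. 115.] [265.6 331.2]
0 [482.  -1.  65.] [266.  390.8]
12 [482.  -1.  53.] [266.4 404.4]
25 [482.  -1.  40.] [266.4 419.2]
```

View pics/c4.png

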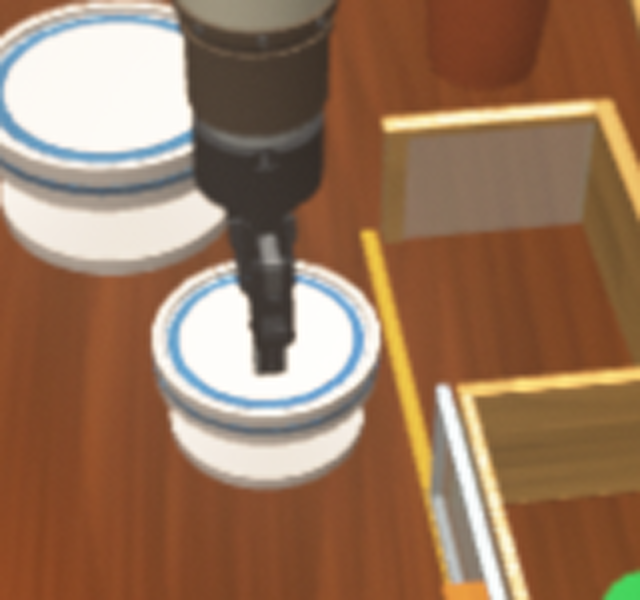

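```bash
python3 - <<'E'
from h import *
d=fix(load('side'))
s=read_state();Rm=R.from_quat(s['ee_rot']).as_matrix()
for k in(-100,-75,-48,-15,0,12,25):
  for y in(-57,-50,-43,0):
    p=s['position']+Rm@[0,-y,k]; print(k,y,p.round(),(proj(d,p)-[260,150])*4)
# tip height from pixel (270,372) crop, assuming world y plane
for u,v,yy in((270,374,-1),(270,374,-8),(265,212,10),(265,212,48)):
    uu,vv=260+u/4,150+v/4; e=np.array(d['eye']);r=d['rotation']@[(uu-d['cx'])/d['fx'],(vv-d['cy'])/d['fy'],1]; print(yy,(e+r*(yy-e[1])/r[1]).round(1))
E
```

```text
-100 -57 [482.  -8. 165.] [266. 276.]
-100 -50 [481.  -1. 165.] [264.8 268. ]
-100 -43 [481.   6. 165.] [263.2 260. ]
-100 0 [477.  48. 165.] [254.4 211.6]
-75 -57 [482.  -8. 140.] [266.4 308.4]
-75 -50 [481.  -1. 140.] [265.2 300. ]
-75 -43 [481.   6. 140.] [263.6 292. ]
-75 0 [477.  48. 140.] [254.8 243.6]
-48 -57 [482.  -8. 113.] [266.8 342. ]
-48 -50 [481.  -1. 113.] [265.6 333.6]
-48 -43 [481.   6. 113.] [264.  325.6]
-48 0 [477.  48. 113.] [255.2 277.2]
-15 -57 [482.  -8.  80.] [267.2 381.6]
-15 -50 [482.  -1.  80.] [266.  373.2]
-15 -43 [481.   6.  80.] [264.4 365.2]
-15 0 [477.  48.  80.] [256.  316.8]
0 -57 [482.  -8.  65.] [267.6 398.8]
0 -50 [482.  -1.  65.] [266.  390.8]
0 -43 [481.   6.  65.] [264.8 382.4]
0 0 [477.  48.  65.] [256.4 334. ]
12 -57 [482.  -8.  53.] [267.6 412.8]
12 -50 [482.  -1.  53.] [266.4 404.4]
12 -43 [481.   6.  53.] [264.8 396.4]
12 0 [477.  48.  53.] [256.4 347.6]
25 -57 [482.  -8.  40.] [268.  427.2]
25 -50 [482.  -1.  40.] [266.4 419.2]
25 -43 [481.   6.  40.] [265.2 410.8]
25 0 [477.  48.  40.] [256.8 362.4]
-1 [484.   -1.   78.4]
-8 [483.8  -8.   85.5]
10 [482.3  10.  196.6]
48 [483.4  48.  164.4]
```

>>> play_rows(
  series=[
    [0,0,8,0,0,0],
    [0,0,8,0,0,0],
    [0,0,8,0,0,0],
    [-12,-2,0,0,0,0],
    [-12,-2,0,0,0,0],
    [-12,-2,0,0,0,0],
    [-12,-2,0,0,0,0],
    [-12,-2,0,0,0,0],
    [-12,-2,0,0,0,0],
    [-12,-2,0,0,0,0],
    [-12,-2,0,0,0,0],
    [0,0,-8.5,0,0,0],
    [0,0,-8.5,0,0,0],
    [0,0,-8.5,0,0,0],
    [0,0,-8.5,0,0,0],
    [0,0,-8.5,0,0,0],
    [0,0,-8.5,0,0,0],
    [0,0,0,0,0,0],
    [0,0,0,0,0,0],
  ],
)

```text
clock: 5.92
position: [380.4, 32.2, 38.1]
ee_rot: [0.999, 0.043, 0.0, -0.0]
contact_force: [0.6, 0.2, 0.1]
gripper_width: 85.4
grasp_force: 0.0
```

```bash
python3 - <<'E'
from h import *
d=cam('side','side3.png');cv2.imwrite('pics/c5.png',cv2.resize(d['image'][170:290,240:400],None,fx=5,fy=5,interpolation=cv2.INTER_CUBIC)[:,:,::-1])
s=read_state();Rm=R.from_quat(s['ee_rot']).as_matrix();print(cab(s['position']))
for k in(-15,12):
    p=s['position']+Rm@[0,50,k]; print(k,p.round(),(proj(d,p)-[240,170])*5)
E
```

```text
[-192.    88.3]
-15 [385. -17.  53.] [234.5 434.5]
12 [385. -17.  26.] [238.  472.5]
```

View pics/c5.png

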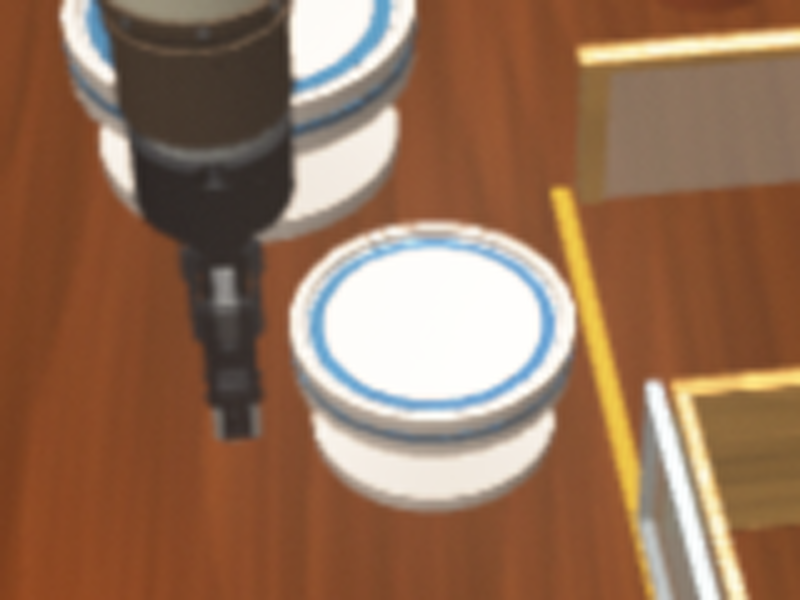

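The tips are now at (238,437) in the crop, which is about 51 mm up and within the rim band of 48–75 mm. I'll push again.

>>> play_rows(
  series=[
    [5,0.4,0,0,0,0],
    [5,0.4,0,0,0,0],
    [5,0.4,0,0,0,0],
    [5,0.4,0,0,0,0],
    [5,0.4,0,0,0,0],
    [3,0.3,0,0,0,0],
    [2,0.2,0,0,0,0],
    [2,0.2,0,0,0,0],
    [2,0.2,0,0,0,0],
    [3,0.4,0,0,0,0],
    [4,0.8,0,0,0,0],
    [4,0.8,0,0,0,0],
    [4,0.8,0,0,0,0],
    [4,0.8,0,0,0,0],
    [4,0.8,0,0,0,0],
  ],
)

```text
clock: 7.22
position: [428.6, 35.8, 36.5]
ee_rot: [0.999, 0.042, -0.009, 0.003]
contact_force: [-18.0, -1.6, 17.0]
gripper_width: 85.1
grasp_force: 10.7
```

```bash
cat >> h.py <<'E'
def stand(d,x0,x1,y0,y1):
    h=cv2.cvtColor(d['image'],cv2.COLOR_RGB2HSV)
    w=((h[...,1]<60)&(h[...,2]>140)|((h[...,0]>95)&(h[...,0]<125)&(h[...,1]>60)&(h[...,2]>90))).astype(np.uint8)
    m=np.zeros_like(w);m[y0:y1,x0:x1]=w[y0:y1,x0:x1];cs,_=cv2.findContours(m,0,2);k=max(cs,key=cv2.contourArea)
    return k
E
python3 - <<'E'
from h import *
d=cam('side','side4.png');s=read_state();print(cab(s['position']),s['contact_force'].round(1))
k=stand(d,280,420,200,290).reshape(-1,2);print('right/left ext',k[k[:,0].argmax()],k[k[:,0].argmin()],k[:,1].min(),k[:,1].max())
d0=fix(np.load('pics/side.npy',allow_pickle=True).item())
im0=cv2.imread('pics/side3.png')[:,:,::-1];k=stand({'image':im0},280,420,200,290).reshape(-1,2);print('before',k[k[:,0].argmax()],k[k[:,0].argmin()],k[:,1].min(),k[:,1].max())
E
```

```text
[-142.5   87.8] [-10.7  -3.2   7.7]
right/left ext [360 234] [312 250] 215 256
before [354 239] [298 231] 215 256
```

```bash
python3 - <<'E'
from h import *
d=fix(load('side'));cv2.imwrite('pics/c6.png',cv2.resize(d['image'][170:290,260:420],None,fx=5,fy=5,interpolation=cv2.INTER_CUBIC)[:,:,::-1])
s=read_state();Rm=R.from_quat(s['ee_rot']).as_matrix();
for k in(-15,12):
    p=s['position']+Rm@[0,50,k]; print(k,p.round(),(proj(d,p)-[260,170])*5)
E
```

```text
-15 [434. -14.  52.] [237.  427.5]
12 [434. -14.  25.] [238.  465.5]
```

View pics/c6.png

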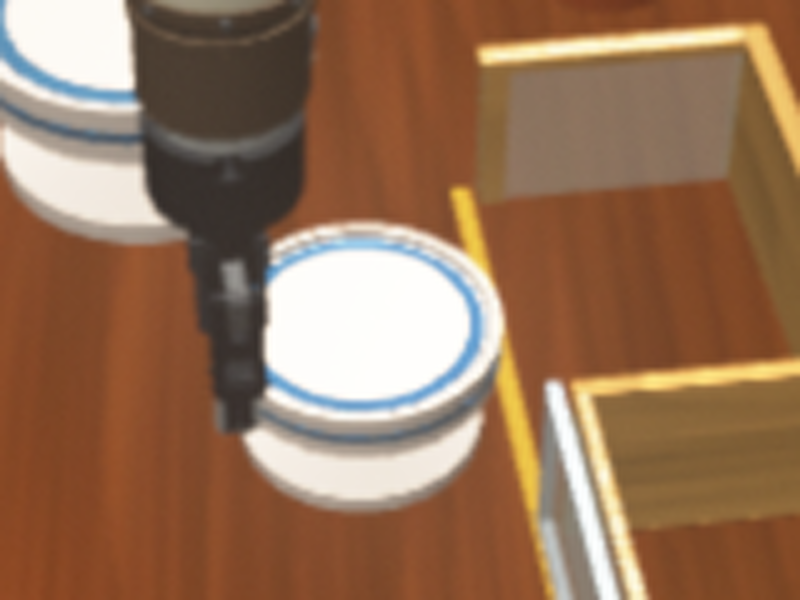

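>>> play_rows(
  series=[
    [0,0,0.5,0,0,0],
    [0,0,0.5,0,0,0],
    [0,0,0,0,0,0],
  ],
)

```text
clock: 7.52
position: [434.1, 38.0, 37.6]
ee_rot: [0.999, 0.042, -0.003, 0.001]
contact_force: [-4.6, -1.5, -1.9]
gripper_width: 85.3
grasp_force: 3.3
```

```bash
python3 - <<'E'
from h import *
d=cam('side','side5.png');s=read_state();print(cab(s['position']),s['position'],s['contact_force'].round(1))
k=stand(d,280,420,200,290).reshape(-1,2);print('right/left ext',k[k[:,0].argmax()],k[k[:,0].argmin()],k[:,1].min(),k[:,1].max())
print([proj(d,[489+x,44,75]) +[0,0] for x in(60,70)])
E
```

```text
[-137.6   89.4] [434.71039228  38.22113455  37.75318839] [-3.6 -2.1 -1. ]
right/left ext [362 238] [314 236] 214 255
[array([353. , 230.8]), array([357. , 230.7])]
```

>>> play_rows(
  series=[
    [1.5,0.3,0,0,0,0],
    [2,0.5,0,0,0,0],
    [2.4,0.5,0,0,0,0],
    [2.4,0.5,0,0,0,0],
    [2.4,0.5,0,0,0,0],
    [2.4,0.5,0,0,0,0],
    [2.4,0.5,0,0,0,0],
    [2.4,0.5,0,0,0,0],
    [2.4,0.5,0,0,0,0],
    [2.4,0.5,0,0,0,0],
    [2.4,0.5,0,0,0,0],
    [2.4,0.5,0,0,0,0],
    [2.4,0.5,0,0,0,0],
    [2.4,0.5,0,0,0,0],
    [2.4,0.5,0,0,0,0],
    [2.4,0.5,0,0,0,0],
  ],
)

```text
clock: 8.9
position: [474.6, 47.3, 38.6]
ee_rot: [0.999, 0.043, -0.0, 0.0]
contact_force: [-5.4, -0.8, -1.5]
gripper_width: 85.5
grasp_force: 3.1
```

```bash
python3 - <<'E'
from h import *
d=cam('side','side6.png');s=read_state();print(cab(s['position']),s['position'],s['contact_force'].round(1))
k=stand(d,280,440,200,290).reshape(-1,2);print('right/left ext',k[k[:,0].argmax()],k[k[:,0].argmin()],k[:,1].min(),k[:,1].max())
E
```

```text
[-96.4  95.1] [475.34215451  47.51440746  38.70840393] [-4.9 -0.6 -1.3]
right/left ext [383 289] [326 252] 211 289
```

>>> play_rows(
  series=[
    [2.8,0.6,0,0,0,0],
    [2.8,0.6,0,0,0,0],
    [2.8,0.6,0,0,0,0],
    [2.8,0.6,0,0,0,0],
    [2.8,0.6,0,0,0,0],
    [2.8,0.6,0,0,0,0],
    [2.8,0.6,0,0,0,0],
    [2.8,0.6,0,0,0,0],
    [2.8,0.6,0,0,0,0],
    [2.8,0.6,0,0,0,0],
    [2.8,0.6,0,0,0,0],
    [2.8,0.6,0,0,0,0],
    [2.8,0.6,0,0,0,0],
    [2.8,0.6,0,0,0,0],
    [2.8,0.6,0,0,0,0],
    [2.8,0.6,0,0,0,0],
    [2.8,0.6,0,0,0,0],
    [2.8,0.6,0,0,0,0],
  ],
)

```text
clock: 10.45
position: [525.0, 58.1, 38.6]
ee_rot: [0.999, 0.043, -0.0, 0.0]
contact_force: [-5.0, -1.0, -2.1]
gripper_width: 85.7
grasp_force: 3.0
```

```bash
python3 - <<'E'
from h import *
d=cam('side','side7.png');s=read_state();print(cab(s['position']),s['position'],s['contact_force'].round(1))
cv2.imwrite('pics/c7.png',cv2.resize(d['image'][140:300,260:480],None,fx=3.5,fy=3.5,interpolation=cv2.INTER_CUBIC)[:,:,::-1])
E
```

```text
[-45.1 101.5] [525.88961226  58.33403086  38.73581961] [-3.3 -2.   0. ]
```

View pics/c7.png

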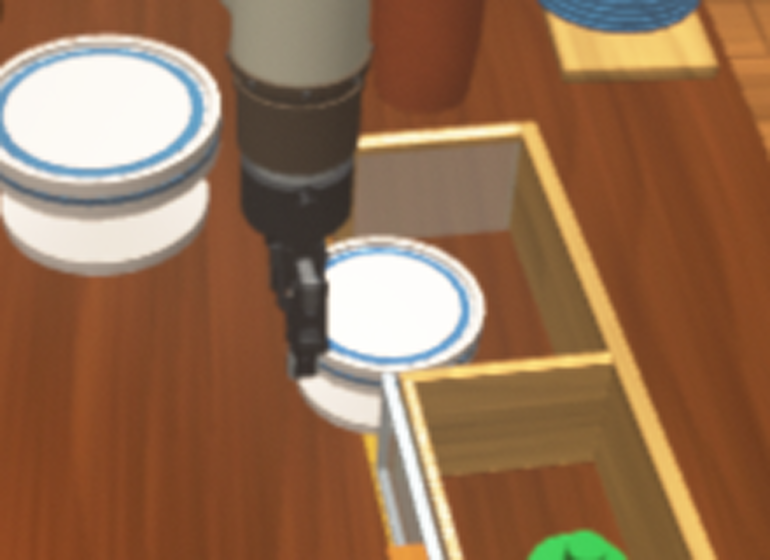

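The stand is cradled and halfway in, clear of the door's end and the partition at about (395,375). I'll carry on.

>>> play_rows(
  series=[
    [2.8,0.6,0,0,0,0],
    [2.8,0.6,0,0,0,0],
    [2.8,0.6,0,0,0,0],
    [2.8,0.6,0,0,0,0],
    [2.8,0.6,0,0,0,0],
    [2.8,0.6,0,0,0,0],
    [2.8,0.6,0,0,0,0],
    [2.8,0.6,0,0,0,0],
    [2.8,0.6,0,0,0,0],
    [2.8,0.6,0,0,0,0],
    [2.8,0.6,0,0,0,0],
    [2.8,0.6,0,0,0,0],
    [2.8,0.6,0,0,0,0],
    [2.8,0.6,0,0,0,0],
    [2.8,0.6,0,0,0,0],
    [2.8,0.6,0,0,0,0],
    [2.8,0.6,0,0,0,0],
    [2.8,0.6,0,0,0,0],
    [2,0.2,0,0,0,0],
  ],
)

```text
clock: 12.08
position: [577.6, 69.2, 38.6]
ee_rot: [0.999, 0.043, 0.0, -0.0]
contact_force: [-4.5, -1.4, -1.0]
gripper_width: 85.4
grasp_force: 2.9
```

>>> play_rows(
  series=[
    [1,0.1,0,0,0,0],
    [1,0.1,0,0,0,0],
    [1,0.1,0,0,0,0],
  ],
)

```text
clock: 12.33
position: [580.1, 69.4, 38.6]
ee_rot: [0.999, 0.043, -0.0, -0.0]
contact_force: [-4.9, 0.1, -2.0]
gripper_width: 85.3
grasp_force: 2.9
```

>>> play_rows(
  series=[
    [1,0.1,0,0,0,0],
    [1,0.1,0,0,0,0],
    [1,0.1,0,0,0,0],
  ],
)

```text
clock: 12.58
position: [583.2, 69.7, 38.6]
ee_rot: [0.999, 0.043, -0.0, -0.0]
contact_force: [-3.9, -0.8, -0.6]
gripper_width: 85.4
grasp_force: 2.9
```

>>> play_rows(
  series=[
    [1,0.1,0,0,0,0],
    [1,0.1,0,0,0,0],
    [1,0.1,0,0,0,0],
    [1,0.1,0,0,0,0],
  ],
)

```text
clock: 12.92
position: [587.2, 70.0, 38.6]
ee_rot: [0.999, 0.043, 0.0, -0.0]
contact_force: [-5.0, 0.2, -1.5]
gripper_width: 85.1
grasp_force: 2.9
```

>>> play_rows(
  series=[
    [1,0.1,0,0,0,0],
    [1,0.1,0,0,0,0],
  ],
)

```text
clock: 13.08
position: [588.5, 70.0, 38.4]
ee_rot: [0.999, 0.043, -0.001, 0.0]
contact_force: [-6.7, -0.0, -0.6]
gripper_width: 85.6
grasp_force: 3.8
```

>>> play_rows(
  series=[
    [1,0.1,0,0,0,0],
    [1,0.1,0,0,0,0],
  ],
)

```text
clock: 13.25
position: [588.5, 69.8, 37.8]
ee_rot: [0.999, 0.043, -0.003, 0.001]
contact_force: [-11.0, 0.9, 0.3]
gripper_width: 85.3
grasp_force: 5.1
```

>>> play_rows(
  series=[
    [-2,-0.2,0,0,0,0],
    [-2,-0.2,0,0,0,0],
    [-3,-0.3,0,0,0,0],
    [-5,-0.4,0,0,0,0],
    [-10,-0.9,0,0,0,0],
    [-10,-0.9,0,0,0,0],
    [-10,-0.9,0,0,0,0],
    [-10,-0.9,0,0,0,0],
    [-10,-0.9,0,0,0,0],
    [-10,-0.9,0,0,0,0],
    [-10,-0.9,0,0,0,0],
    [-10,-0.9,0,0,0,0],
    [-10,-0.9,20,0,0,0],
    [0,0,30,0,0,0],
    [0,0,30,0,0,0],
    [0,0,30,0,0,0],
    [0,0,0,0,0,0],
  ],
)

```text
clock: 14.67
position: [492.9, 62.6, 155.0]
ee_rot: [0.999, 0.044, 0.007, -0.002]
contact_force: [0.2, 0.4, 0.5]
gripper_width: 85.3
grasp_force: 0.0
```

```bash
python3 - <<'E'
from h import *
d=cam('top','top8.png');s=read_state();print(cab(s['position']),s['position'])
cv2.imwrite('pics/c8.png',cv2.resize(d['image'][110:270,220:450],None,fx=3.4,fy=3.4,interpolation=cv2.INTER_CUBIC)[:,:,::-1])
k=stand(d,243,328,138,215);e=cv2.fitEllipse(k);print(e,'stand cab',cab(ray(d,*e[0],75)))
E
```

```text
[-79.3 108.4] [491.22848119  62.22333851 152.26691541]
((258.050048828125, 194.4202880859375), (41.65279769897461, 52.169654846191406), 97.59707641601562) stand cab [  0.3 197.8]
```

View pics/c8.png

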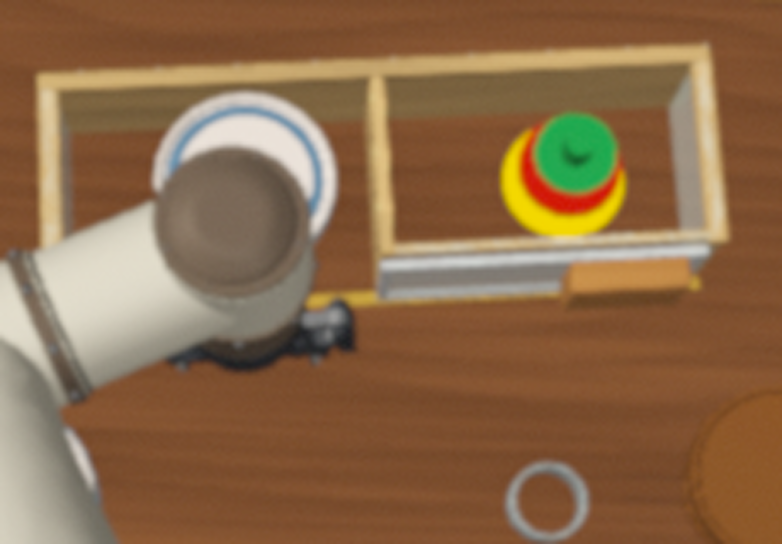

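>>> play_rows(
  series=[
    [0,0,25,0,0,0],
    [0,0,25,0,0,0],
    [6.8,-27.6,0,0,0,0],
    [6.8,-27.6,0,0,0,0],
    [6.8,-27.6,0,0,0,0],
    [6.8,-27.6,0,0,0,0],
    [6.8,-27.6,0,0,0,0],
    [6.8,-27.6,0,0,0,0],
    [6.8,-27.6,0,0,0,0],
    [6.8,-27.6,0,0,0,0],
    [6.8,-27.6,0,0,0,0],
    [6.8,-27.6,0,0,0,0],
    [6.8,-27.6,0,0,0,0],
    [6.8,-27.6,0,0,0,0],
    [6.8,-27.6,0,0,0,0],
    [6.8,-27.6,0,0,0,0],
    [0,0,0,0,0,0],
    [0,0,0,0,0,0],
  ],
  gripper=0,
)

```text
clock: 16.22
position: [583.6, -326.1, 196.4]
ee_rot: [0.999, 0.042, -0.001, -0.001]
contact_force: [0.3, 0.2, 0.5]
gripper_width: 0.1
grasp_force: 0.0
```

```bash
python3 - <<'E'
from h import *
s=read_state();print(cab(s['position']),s['position'],s['gripper_width'])
d=cam('top','top9.png')
k=stand(d,243,328,138,215);e=cv2.fitEllipse(k);print(e,'stand cab',cab(ray(d,*e[0],75)),ray(d,*e[0],75))
d=cam('side','side9.png')
for q in ((589,-270,70),(578,-270,70)): print(proj(d,q))
cv2.imwrite('pics/c9.png',cv2.resize(d['image'][190:420,330:500],None,fx=2.6,fy=2.6,interpolation=cv2.INTER_CUBIC)[:,:,::-1])
E
```

```text
[ -20.9 -286.4] [ 583.61513894 -326.08556984  196.38568948] 0.05918848488795998
((291.5378723144531, 163.48622131347656), (52.670589447021484, 54.39225769042969), 177.14599609375) stand cab [ 80.4 106.3] [650.5  74.   75. ]
[384.4 338.8]
[379. 339.]
```

I've used all 10 picture views, so from here I'll check by numbers only.

```bash
python3 - <<'E'
from h import *
d=fix(load('top'));im=d['image']
for u in (270,290,293): print(u,[(v,*im[v,u-1:u+2].mean(0).astype(int).tolist()) for v in range(124,146)])
k=stand(d,243,328,138,215).reshape(-1,2);print('clip?',k.min(0),k.max(0))
def W(x,y,z): q=A.T@[x,y]+O; return [q[0],q[1],z]
for x in(150,155): print(x,[proj(d,W(x,106,z)) for z in(100,75,0)])
print('rear outer',proj(d,W(167,106,100)))
# fit using lower threshold around whole rim
k=stand(d,243,328,125,215);e=cv2.fitEllipse(k);print(e,cab(ray(d,*e[0],75)),cv2.boundingRect(k))
E
```

```text
270 [(124, 107, 65, 38), (125, 109, 66, 37), (126, 113, 69, 39), (127, 114, 69, 39), (128, 120, 77, 46), (129, 141, 103, 63), (130, 169, 135, 85), (131, 185, 153, 98), (132, 192, 160, 106), (133, 192, 160, 104), (134, 176, 145, 92), (135, 138, 110, 69), (136, 109, 87, 54), (137, 110, 87, 55), (138, 113, 90, 57), (139, 114, 91, 58), (140, 113, 90, 58), (141, 107, 85, 54), (142, 103, 82, 52), (143, 102, 82, 51), (144, 106, 85, 55), (145, 117, 96, 69)]
290 [(124, 108, 66, 38), (125, 109, 67, 37), (126, 112, 69, 39), (127, 119, 77, 46), (128, 140, 105, 69), (129, 168, 136, 92), (130, 181, 150, 100), (131, 185, 154, 101), (132, 187, 155, 101), (133, 174, 144, 93), (134, 137, 109, 68), (135, 110, 88, 56), (136, 125, 107, 84), (137, 168, 156, 142), (138, 197, 187, 178), (139, 196, 188, 179), (140, 180, 176, 174), (141, 140, 153, 164), (142, 108, 137, 159), (143, 146, 158, 169), (144, 194, 191, 189), (145, 216, 208, 200)]
293 [(124, 108, 66, 38), (125, 109, 67, 38), (126, 112, 68, 38), (127, 120, 78, 45), (128, 141, 103, 61), (129, 169, 136, 86), (130, 182, 150, 97), (131, 186, 155, 102), (132, 187, 155, 101), (133, 174, 143, 92), (134, 135, 108, 67), (135, 109, 88, 57), (136, 126, 108, 86), (137, 170, 157, 145), (138, 199, 189, 180), (139, 200, 192, 184), (140, 184, 179, 177), (141, 142, 154, 165), (142, 107, 137, 158), (143, 147, 159, 169), (144, 194, 192, 189), (145, 215, 208, 200)]
clip? [265 138] [318 192]
150 [array([290.1, 135.1]), array([290.4, 138.6]), array([291.3, 148.3])]
155 [array([290. , 133.3]), array([290.3, 136.8]), array([291.3, 146.6])]
rear outer [289.8 129. ]
((291.5381774902344, 163.54908752441406), (52.73092269897461, 54.21108627319336), 177.08531188964844) [ 80.2 106.3] (265, 137, 54, 56)
```

>>> play_rows(
  series=[
    [0.5,0,-15,0,0,0],
    [0.5,0,-15,0,0,0],
    [0.5,0,-15,0,0,0],
    [0.5,0,-15,0,0,0],
    [0,0,-15,0,0,0],
    [0,0,-15,0,0,0],
    [0,0,-15,0,0,0],
    [0,0,-15,0,0,0],
    [0,0,-14,0,0,0],
    [0,0,0,0,0,0],
    [0,0,0,0,0,0],
  ],
)

```text
clock: 17.23
position: [586.0, -323.9, 64.3]
ee_rot: [0.999, 0.044, -0.001, -0.0]
contact_force: [0.5, 0.3, 0.2]
gripper_width: 0.1
grasp_force: 0.0
```

```bash
python3 - <<'E'
from h import *
s=read_state();print(cab(s['position']),s['position'],s['contact_force'].round(1))
d=cam('side','side10.png');h=cv2.cvtColor(d['image'],cv2.COLOR_RGB2HSV)
p=s['position'];pr=[proj(d,p+[0,0,k]) for k in(-25,-12,0,12,50)];print(pr)
u=int(pr[2][0]);v0=int(pr[2][1])
print([(v,*d['image'][v,u].tolist()) for v in range(v0-20,v0+30,2)])
print([(x,*d['image'][v0-8,x].tolist()) for x in range(u-14,u+16,2)])
E
```

```text
[ -18.4 -284.5] [ 585.99228166 -323.94161143   64.29408351] [0.5 0.3 0.2]
[array([385. , 370.6]), array([385.6, 367.1]), array([386. , 363.9]), array([386.5, 360.6]), array([388.1, 349.8])]
[(343, 41, 35, 32), (345, 38, 30, 28), (347, 36, 30, 27), (349, 36, 29, 27), (351, 41, 34, 32), (353, 37, 29, 27), (355, 37, 30, 28), (357, 38, 30, 28), (359, 42, 35, 33), (361, 45, 38, 36), (363, 42, 34, 32), (365, 38, 30, 27), (367, 48, 35, 28), (369, 123, 65, 32), (371, 129, 69, 36), (373, 129, 68, 34), (375, 128, 68, 33), (377, 127, 68, 34), (379, 126, 67, 34), (381, 125, 65, 33), (383, 124, 65, 32), (385, 123, 65, 32), (387, 123, 65, 33), (389, 122, 64, 32), (391, 120, 62, 31)]
[(372, 122, 64, 33), (374, 125, 66, 33), (376, 120, 63, 31), (378, 125, 66, 33), (380, 121, 66, 36), (382, 85, 65, 54), (384, 40, 32, 30), (386, 37, 30, 28), (388, 54, 50, 49), (390, 59, 55, 56), (392, 57, 54, 55), (394, 67, 64, 61), (396, 91, 88, 85), (398, 91, 88, 85), (400, 113, 88, 58)]
```

>>> play_rows(
  series=[
    [-0.5,6,0,0,0,0],
    [-0.5,6,0,0,0,0],
    [-0.5,6,0,0,0,0],
    [-0.5,6,0,0,0,0],
    [-0.5,6,0,0,0,0],
    [-0.3,3,0,0,0,0],
    [-0.3,3,0,0,0,0],
    [-0.3,3,0,0,0,0],
    [-0.3,3,0,0,0,0],
    [-0.3,3,0,0,0,0],
    [-0.3,3,0,0,0,0],
    [-0.4,5,0,0,0,0],
    [-0.4,5,0,0,0,0],
    [-0.4,5,0,0,0,0],
  ],
)

```text
clock: 18.45
position: [580.8, -261.9, 64.6]
ee_rot: [0.999, 0.043, 0.0, 0.0]
contact_force: [0.4, -1.4, -0.4]
gripper_width: 0.2
grasp_force: 0.9
```

```bash
cat >> h.py <<'E'
def pull(d):
    h=cv2.cvtColor(d['image'],cv2.COLOR_RGB2HSV);im=d['image'].astype(int)
    m=((im[...,0]>170)&(im[...,1]>90)&(im[...,1]<150)&(im[...,2]<85)).astype(np.uint8);m[:120]=0;m[230:]=0;m[:,:240]=0;m[:,440:]=0
    m=cv2.morphologyEx(m,cv2.MORPH_OPEN,np.ones((4,4),np.uint8))
    cs,_=cv2.findContours(m,0,2)
    return [cv2.boundingRect(c) for c in cs]
E
python3 - <<'E'
from h import *
s=read_state();print(cab(s['position']),s['contact_force'].round(1))
print('before',pull({'image':cv2.imread('pics/top0.png')[:,:,::-1]})); d=cam('top','top11.png');print(pull(d))
E
```

```text
[ -18.1 -222.2] [ 0.4 -1.4 -0.4]
before [(388, 188, 36, 9)]
[(392, 189, 10, 7)]
```

>>> play_rows(
  series=[
    [-0.5,6,0,0,0,0],
    [-0.5,6,0,0,0,0],
    [-0.5,6,0,0,0,0],
    [-0.5,6,0,0,0,0],
    [-0.5,6,0,0,0,0],
    [-0.5,6,0,0,0,0],
    [-0.5,6,0,0,0,0],
    [-0.5,6,0,0,0,0],
    [-0.5,6,0,0,0,0],
    [-0.5,6,0,0,0,0],
    [-0.5,6,0,0,0,0],
    [-0.5,6,0,0,0,0],
    [-0.5,6,0,0,0,0],
    [-0.5,6,0,0,0,0],
    [-0.5,6,0,0,0,0],
    [-0.5,6,0,0,0,0],
    [-0.5,6,0,0,0,0],
    [-0.5,6,0,0,0,0],
  ],
)

```text
clock: 20.0
position: [571.5, -153.6, 64.6]
ee_rot: [0.999, 0.043, -0.0, -0.0]
contact_force: [-1.0, -2.0, 0.6]
gripper_width: -0.1
grasp_force: 1.0
```

```bash
python3 - <<'E'
from h import *
s=read_state();print(cab(s['position']),s['contact_force'].round(1))
d=cam('top','top12.png');print(pull(d),[cab(ray(d,r[0],r[1]+4,100)) for r in pull(d)])
E
```

```text
[ -18.  -113.5] [-1.  -2.   0.6]
[(343, 191, 15, 7)] [array([-19.1, -22.5])]
```

>>> play_rows(
  series=[
    [-0.5,6,0,0,0,0],
    [-0.5,6,0,0,0,0],
    [-0.5,6,0,0,0,0],
    [-0.5,6,0,0,0,0],
    [-0.5,6,0,0,0,0],
    [-0.5,6,0,0,0,0],
    [-0.5,6,0,0,0,0],
    [-0.5,6,0,0,0,0],
    [-0.5,6,0,0,0,0],
    [-0.5,6,0,0,0,0],
    [-0.5,6,0,0,0,0],
    [-0.5,6,0,0,0,0],
    [-0.5,6,0,0,0,0],
    [-0.5,6,0,0,0,0],
    [-0.5,6,0,0,0,0],
    [-0.5,6,0,0,0,0],
    [-0.3,4,0,0,0,0],
    [-0.2,2,0,0,0,0],
  ],
)

```text
clock: 21.55
position: [563.3, -51.5, 64.7]
ee_rot: [0.999, 0.043, 0.0, -0.0]
contact_force: [1.2, -1.8, 0.3]
gripper_width: 0.1
grasp_force: 0.8
```

>>> play_rows(
  series=[
    [-0.2,2,0,0,0,0],
    [-0.2,2,0,0,0,0],
    [-0.2,2,0,0,0,0],
  ],
)

```text
clock: 21.8
position: [562.8, -46.1, 64.7]
ee_rot: [0.999, 0.043, 0.0, 0.0]
contact_force: [1.2, -2.2, -0.2]
gripper_width: 0.0
grasp_force: 0.8
```

>>> play_rows(
  series=[
    [-0.2,2,0,0,0,0],
    [-0.2,2,0,0,0,0],
  ],
)

```text
clock: 21.97
position: [562.5, -42.1, 64.6]
ee_rot: [0.999, 0.043, 0.0, -0.0]
contact_force: [1.8, -1.8, -0.9]
gripper_width: 0.1
grasp_force: 0.8
```

>>> play_rows(
  series=[
    [-0.1,1,0,0,0,0],
    [-0.1,1,0,0,0,0],
  ],
)

```text
clock: 22.13
position: [562.2, -40.1, 64.7]
ee_rot: [0.999, 0.043, 0.0, -0.0]
contact_force: [2.1, -2.1, -0.3]
gripper_width: -0.3
grasp_force: 0.8
```

>>> play_rows(
  series=[
    [-0.1,1.5,0,0,0,0],
    [-0.1,1.5,0,0,0,0],
    [0,0,0,0,0,0],
  ],
)

```text
clock: 22.38
position: [562.2, -39.4, 64.7]
ee_rot: [0.999, 0.043, -0.0, 0.001]
contact_force: [3.9, -11.7, -2.9]
gripper_width: -0.2
grasp_force: 5.9
```

>>> play_rows(
  series=[
    [-0.1,1.5,0,0,0,0],
    [-0.1,1.5,0,0,0,0],
    [0,0,0,0,0,0],
  ],
)

```text
clock: 22.63
position: [562.1, -39.2, 64.7]
ee_rot: [0.999, 0.043, -0.0, 0.003]
contact_force: [6.4, -24.0, -3.9]
gripper_width: 0.4
grasp_force: 12.0
```

>>> play_rows(
  series=[
    [-0.1,1,0,0,0,0],
    [-0.1,1,0,0,0,0],
    [0,0,0,0,0,0],
  ],
)

```text
clock: 22.88
position: [562.1, -39.1, 64.8]
ee_rot: [0.999, 0.043, -0.001, 0.004]
contact_force: [8.1, -30.9, -3.9]
gripper_width: -0.2
grasp_force: 16.1
```

The door is at its dead stop. I'll back off along -y first, then away from the cabinet and up.

>>> play_rows(
  series=[
    [0,-4,0,0,0,0],
    [0,-5,0,0,0,0],
    [0,-5,0,0,0,0],
    [-2,-5,0,0,0,0],
    [-10,-5,0,0,0,0],
    [-15,0,0,0,0,0],
    [-15,0,10,0,0,0],
    [-15,0,20,0,0,0],
    [-15,0,30,0,0,0],
    [-15,0,30,0,0,0],
    [-10,-30,30,0,0,0],
    [0,-30,20,0,0,0],
    [0,-30,0,0,0,0],
    [0,-30,0,0,0,0],
    [0,-30,0,0,0,0],
    [0,-30,0,0,0,0],
    [0,-30,0,0,0,0],
    [0,-30,0,0,0,0],
    [0,0,0,0,0,0],
    [0,0,0,0,0,0],
  ],
)

```text
clock: 24.55
position: [463.9, -295.3, 202.6]
ee_rot: [0.999, 0.042, -0.001, -0.001]
contact_force: [-0.3, 0.7, -0.3]
gripper_width: -0.1
grasp_force: 0.0
```

```bash
python3 - <<'E'
from h import *
s=read_state();print(s['position'],s['contact_force'].round(1))
d=cam('top','top13.png');print(pull(d))
for r in pull(d): print([cab(ray(d,x,r[1]+4,100)) for x in(r[0],r[0]+r[2])])
k=stand(d,243,328,125,190);e=cv2.fitEllipse(k);print(e,'stand',cab(ray(d,*e[0],75)))
b=cv2.imread('pics/top0.png')[:,:,::-1].astype(int);df=(np.abs(d['image'].astype(int)-b).sum(2)>60)
for n,(x0,x1,y0,y1) in dict(towers=(360,410,138,176),cutter=(364,398,242,272),press=(462,512,135,185),crock=(105,180,100,180),big=(165,252,218,302)).items(): print(n,df[y0:y1,x0:x1].sum())
E
```

```text
[ 463.85648206 -295.32099237  202.57620846] [-0.3  0.7 -0.3]
[(295, 192, 34, 8)]
[array([-15.5, 101.2]), array([-19.9,  13.7])]
((292.8555603027344, 165.74371337890625), (54.81707763671875, 61.72993087768555), 132.3957061767578) stand [ 74.  103.2]
towers 1398
cutter 958
press 525
crock 0
big 0
```

```bash
python3 - <<'E'
from h import *
d=fix(load('top'));a=cv2.imread('pics/top9.png')[:,:,::-1]
for u in(285,293,300): print([(v,int(d['image'][v,u-1:u+2].mean()),int(a[v,u-1:u+2].mean())) for v in range(133,143)])
s=cam('side','side13.png');b=cv2.imread('pics/side0.png')[:,:,::-1].astype(int);df=(np.abs(s['image'].astype(int)-b).sum(2)>60)
for n,(x0,x1,y0,y1) in dict(towers=(402,446,290,335),cutter=(284,318,303,335),press=(420,478,375,455),crock=(360,410,75,175),big=(250,326,150,216)).items():
    q=np.argwhere(df[y0:y1,x0:x1]); print(n,len(q),(q.min(0)+[y0,x0],q.max(0)+[y0,x0]) if len(q) else '')
E
```

```text
[(133, 141, 141), (134, 113, 112), (135, 87, 87), (136, 88, 88), (137, 119, 120), (138, 164, 163), (139, 187, 186), (140, 184, 184), (141, 174, 174), (142, 154, 153)]
[(133, 137, 136), (134, 105, 103), (135, 85, 85), (136, 108, 107), (137, 158, 157), (138, 190, 189), (139, 192, 192), (140, 181, 180), (141, 154, 154), (142, 135, 134)]
[(133, 129, 128), (134, 100, 98), (135, 83, 84), (136, 85, 84), (137, 101, 101), (138, 143, 143), (139, 184, 182), (140, 197, 196), (141, 193, 192), (142, 176, 175)]
towers 0 
cutter 8 (array([303, 317]), array([312, 317]))
press 0 
crock 676 (array([ 80, 360]), array([151, 375]))
big 2071 (array([150, 287]), array([215, 325]))
```

The stand's rim is still against the back board. The pull's right end is at cabinet y = 13.7 mm, against 14 mm when fully shut. Each bystander matches its starting image in at least one view, so I'm handing in.

```bash
python3 -c "
from h import *
print(job_done())"
```

```text
the job is handed in; nothing more can be done
None
```

I handed the job in at about 24.6 s: the cake stand was pushed in against the back board and the glass door pushed fully shut, with no bystander moved; the first pass cleared the stand's plate without touching it.

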